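Park the laboratory flywheel just past its roller catch

ROBOT

A 6-joint arm with a two-finger parallel gripper is mounted at the origin on the work surface. World frame = base frame: x ahead of the robot, y to its left, z up, the work surface at z = 0. Lengths are in m, angles in rad, forces in N, time in s.
With the tool pointing down it reaches from about 0.3 to 0.95 m from the base axis. Payload 3.1 kg.
Tool frame: the origin (TCP) lies between the finger pads; the fingertips stand 17 mm ahead of it and the grasp point (between the pads) lies 2 mm behind it (ctrl.tips_ahead is the distance from the TCP to the fingertips, in m); z points along the fingers, y is the line along which they close (so a half turn about z gives the same grasp; the last joint's range is limited). The gripper opens to 85 mm and grips with 20 to 120 N. Pads are 22 mm wide; open, the fingers measure 114 mm over their backs; the gripper's body (76 mm by 85 mm) begins 54 mm behind the grasp point. The pads swing forward as they close: fully open they stand 13 mm farther back than shut.
Start: joints at [-1.321, 0.308, 1.634, -0, 1.2, -0.07], TCP at [0.196, -0.593, 0.248] pointing down, gripper open.
Joint ranges: [-3.06, 3.06], [-0.79, 1.96], [0.05, 2.63], [-1.19, 4.34], [0.05, 2.64], [-2.94, 2.94]. Speed limits (rad/s): [2.79, 2.79, 3.14, 3.14, 3.14, 3.14].

INTERFACE

Orientations are given as [roll, pitch, yaw] about the fixed x, y, z axes, in that order (R = Rz(yaw) Ry(pitch) Rx(roll)).
In Python, from station import ctrl gives the robot as it stands. The module is installed in compiled form; this text tells all that it offers.
- The arm moves only by the tool carry_out, never from a script. Its arguments are lists of equal length, an entry for each row: "travel": the shift along the tool's x, y, z in m, a list of three; "twist": the turn about the tool's z in rad; "fingers": the closure, from 0 (fully open) to 1 (shut). A call has 1 to 8 rows; each row is the pose to reach, as a shift and turn from the pose commanded when the call began, along the tool's axes at that moment; what a row does not reach only later rows make up. A row lasts 1/12 s, in which the tool goes at most 41.7 mm and 7.16 degrees, less where a joint would pass 70% of its speed; a pose out of reach is approached as far as the arm can. A call with a gripper value outside its range is refused whole. The fingers move at their own pace and stop on an object; "force" is the grip in N (left out, the last holds). Time passes only in rows, so rows that repeat a pose let the fingers close. It gives the time, the measured TCP pose, the force, the opening and the grip force at its end, in the units of the state.
- ctrl.read_state(): the state, without advancing time (a new reading comes with each control period).
- ctrl.grab_frame(name): name is "scene" or "side" or "wrist"; returns the picture (400x640x3 uint8, blue, green, red); there is no depth.
- ctrl.camera_model(name): a dict with "K" (3x3 intrinsics, pixels), "T" (4x4, takes a point from camera to world coordinates). Camera axes: x right, y up, looking along -z (the intrinsics and any distortion apply to the point x, -y, -z); pixel columns grow to the right and rows downward; lengths in m; the calibration is good to about 2 mm. A picture is of the moment at which its call begins: read the wrist's pose just before it. camera_model takes no time and is no camera call; for the wrist camera it gives the pose at the moment of the call.
- ctrl.close_job(): hands the job in; it is judged then, once.
The state is a dict: "clock": time; "qpos": joint angles; "qd": joint speeds; "tau": joint torques, N m; "position": TCP position; "orientation": TCP orientation; "contact_force": force on the tool from outside, world axes, zero at the start; "ft_torque": the same for the moment, N m; "gripper_width": finger opening in m; "gripper_force": force on a finger pad.
Only numpy, scipy, OpenCV 4.12 (cv2) and the standard library are available. Lean on these libraries where they do the work, as an engineer would, in place of code of your own. Each camera call takes 0.05 s, during which the arm holds its last target. There are 200 camera calls.

TASK

Park the flywheel that has the spring-roller catch for the next class: take its upright handle and turn the wheel counter-clockwise seen from above, until the lug on its rim has pushed over the hard spot at the roller, then stop with the lug just past the roller (no more than about 25 degrees beyond it) and let go. Do not overrun: at no time may the lug go an eighth of a turn beyond the roller. Leave the plain wheel next to it, which has no roller, alone.

Things in the scene. Friction and masses are not known exactly. Their poses are not given: they have to be found in the camera images.
- flywheel (a joint): angle in rad of the flywheel's lug past the roller of its catch: 0 with the lug exactly at the roller, growing counter-clockwise seen from above. Starts at -1.25 to -0.75; stops at -1.6 and 1.4. Roller and lug touch from -0.14 to 0.14: the roller resists up to 0 (about 8 N at the handle, 3 N of friction elsewhere), beyond 0.05 it pushes the lug on. Elsewhere the wheel stays where left
- axle (a point): hub top on the flywheel's vertical spindle, 74 mm above the table; hub 36 mm across. The flywheel is a level dark steel disc 200 mm across, top face 66 mm up, with a bright round-nosed lug (20 mm wide) reaching 12 mm beyond its rim. At the rim a white spring roller, 20 mm across, stands before a grey block (top 72 mm up) on an arm of the fixed base
- crank_handle: upright handle of the flywheel with the catch: black cylinder 24 mm across, 50 mm tall, spinning freely about its own axis, 70 mm from the spindle, exactly opposite the lug. Origin at its centre, 94 mm above the table; its foot is 3 mm above the wheel. With the lug at the roller, the handle lies straight across the spindle from the roller
- plain_handle: the same kind of handle (24 mm across, 50 mm tall, origin at its centre, 94 mm above the table) on the neighbouring plain wheel, also 200 mm across, but with no lug, no roller and no arm on its base. To be left alone

How it is judged:
By the outcome, as a careful person would: the job done as asked, in the order asked, and still so for the second after the job is handed in, with the robot touching nothing.
It also fails if it takes over 34 s, if anything falls off the work surface, if the arm or the gripper's body presses on something with over 40 N, if the wrist force passes 120 N, or if a joint passes its speed limit or range.

## Working session

There is one attempt and no reset: what is moved stays moved. The work goes in short steps, Python scripts to look and compute and a tool call to move; the robot and the scene stay as the last step left them, time stands still between calls to the robot, and variables do not carry over. Pictures are saved under pics/ and viewed, at most 10 in all, crops included, and the job is handed in when it is done.

Besides the shell and the picture viewer there is one more tool, called after "Request:" as name([rows], argument=value, ...), one row to a line, values as JSON. carry_out: Moves the arm, as the interface text tells. Its arguments: {"type":"object","properties":{"travel":{"type":"array"},"twist":{"type":"array"},"fingers":{"type":"array"},"force":{"type":"number"}},"required":["travel","twist","fingers"]}

```bash
mkdir -p pics; python3 - <<'E'
from station import ctrl
import cv2,numpy as np
s=ctrl.read_state();print(s['clock'],s['position'],s['orientation'],s['gripper_width'])
for n in("scene","side"):
    cv2.imwrite(f"pics/{n}0.png",ctrl.grab_frame(n)); m=ctrl.camera_model(n);print({k:(np.round(v,3).tolist() if not isinstance(v,str) else v) for k,v in m.items()})
E
```

```text
0.0 [ 0.19627034 -0.59254756  0.24704391] [-3.13928853e+00 -1.64881729e-04  3.19800136e-01] 0.08528620544724926
{'K': [[436.082, 0.0, 328.522], [0.0, 436.082, 201.019], [0.0, 0.0, 1.0]], 'T': [[-0.817, -0.32, 0.48, 0.933], [0.577, -0.444, 0.686, 0.626], [-0.006, 0.837, 0.547, 0.598], [0.0, 0.0, 0.0, 1.0]]}
{'K': [[463.144, 0.0, 325.019], [0.0, 463.144, 200.958], [0.0, 0.0, 1.0]], 'T': [[0.975, 0.154, -0.161, 0.371], [-0.222, 0.682, -0.697, -0.567], [0.003, 0.715, 0.699, 0.653], [0.0, 0.0, 0.0, 1.0]]}
```

View pics/scene0.png

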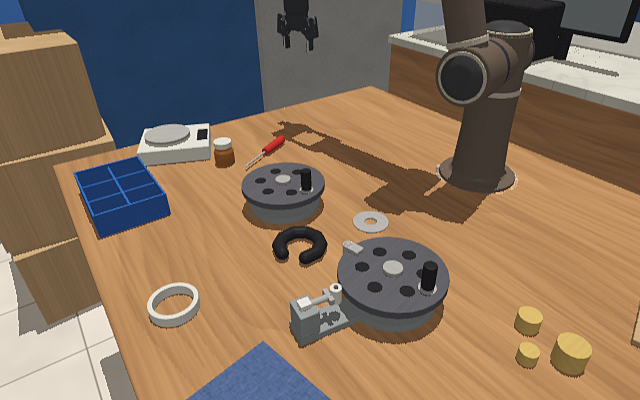

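View pics/side0.png

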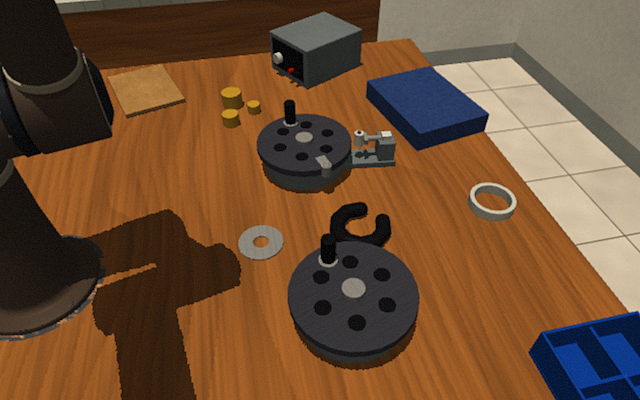

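The flywheel with the catch is at the lower right in the scene view: hub (393,267), handle top (429,264), lug tip (346,245), roller (336,288). In the side view its hub is at (304,137), handle top (290,102) and roller (359,132). The plain wheel is the other one.

```bash
cat > h.py <<'E'
from station import ctrl
import numpy as np
def ray(n,u,v,z,m=None):
    m=m or ctrl.camera_model(n);K=m["K"];T=m["T"]
    d=T[:3,:3]@np.array([(u-K[0,2])/K[0,0],-(v-K[1,2])/K[1,1],-1]);o=T[:3,3]
    return (o+d*(z-o[2])/d[2])[:2]
E
python3 - <<'E'
from h import *
P=lambda *a:print(a,ray(*a).round(4))
for a in [("scene",393,267,.074),("side",304,137,.074),("scene",429.5,264.5,.119),("side",290,102.5,.119),("scene",336,288,.07),("side",359,132,.07),("scene",352,246,.066),("side",323,161,.066),("scene",307,174,.119),("side",328,238,.119)]:P(*a)
print(ctrl.camera_model("wrist"))
E
```

```text
('scene', 393, 267, 0.074) [0.5042 0.2121]
('side', 304, 137, 0.074) [0.5034 0.2057]
('scene', 429.5, 264.5, 0.119) [0.4884 0.2779]
('side', 290, 102.5, 0.119) [0.4874 0.271 ]
('scene', 336, 288, 0.07) [0.6152 0.192 ]
('side', 359, 132, 0.07) [0.6217 0.2029]
('scene', 352, 246, 0.066) [0.5211 0.1152]
('side', 323, 161, 0.066) [0.527  0.1301]
('scene', 307, 174, 0.119) [ 0.4884 -0.0915]
('side', 328, 238, 0.119) [ 0.48   -0.1142]
{'K': array([[333.83109186,   0.        , 318.01072182],
       [  0.        , 333.83109186, 202.81549016],
       [  0.        ,   0.        ,   1.        ]]), 'T': array([[ 3.14903445e-01,  9.16321558e-01,  2.47367383e-01,
         2.58680526e-01],
       [-9.49123402e-01,  3.04230699e-01,  8.12923721e-02,
        -5.70840690e-01],
       [-7.66798679e-04, -2.60381420e-01,  9.65505530e-01,
         3.72574211e-01],
       [ 0.00000000e+00,  0.00000000e+00,  0.00000000e+00,
         1.00000000e+00]])}
```

Request:
carry_out([
  [0.024,-0.032,0],
  [0.048,-0.064,0],
  [0.072,-0.096,0],
  [0.096,-0.128,0],
  [0.12,-0.16,0],
  [0.144,-0.192,0],
  [0.168,-0.224,0],
  [0.192,-0.256,0],
], twist=[0.04,0.08,0.12,0.16,0.2,0.24,0.28,0.32], fingers=[0,0,0,0,0,0,0,0], force=60)

```text
clock: 0.77
position: [0.2981, -0.2878, 0.2478]
orientation: [-3.141, 0.0, -0.003]
contact_force: [0.8, 0.8, 0.8]
gripper_width: 0.0853
gripper_force: 0.0
```

Request:
carry_out([
  [0.0125,-0.037,0],
  [0.025,-0.074,0],
  [0.0375,-0.111,0],
  [0.05,-0.148,0],
  [0.0625,-0.185,0],
  [0.075,-0.222,0],
  [0.0875,-0.259,0],
  [0.1,-0.296,0],
], twist=[0,0,0,0,0,0,0,0], fingers=[0,0,0,0,0,0,0,0])

```text
clock: 1.43
position: [0.3981, 0.008, 0.2482]
orientation: [3.141, -0.0, -0.0]
contact_force: [1.0, -1.2, -0.2]
gripper_width: 0.0852
gripper_force: 0.0
```

Request:
carry_out([
  [0.0125,-0.037,0],
  [0.025,-0.074,0],
  [0.0375,-0.111,0],
  [0.05,-0.148,0],
  [0.0625,-0.185,0],
  [0.075,-0.222,0],
  [0.085,-0.245,0],
  [0.085,-0.245,0],
], twist=[0,0,0,0,0,0,0,0], fingers=[0,0,0,0,0,0,0,0])

```text
clock: 2.1
position: [0.4846, 0.2554, 0.248]
orientation: [-3.139, -0.001, 0.004]
contact_force: [1.0, 0.6, -0.5]
gripper_width: 0.0855
gripper_force: 0.0
```

```bash
python3 - <<'E'
from h import *
import cv2
s=ctrl.read_state();print(s['clock'],s['position'],s['orientation'],s['contact_force'])
m=ctrl.camera_model("wrist");np.save("w.npy",m["T"]);cv2.imwrite("pics/w1.png",ctrl.grab_frame("wrist"))
E
```

```text
2.1 [0.48464084 0.25540131 0.24801476] [-3.13915592e+00 -1.43958816e-03  3.71294865e-03] [ 0.96333286  0.5740589  -0.46785221]
```

View pics/w1.png

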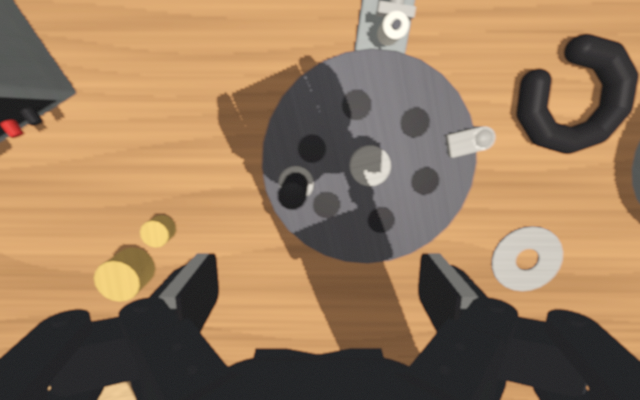

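The wrist view shows the hub at (371,166), handle top (292,192), its foot (297,180), roller (396,25) and lug nose (484,138).

```bash
python3 - <<'E'
from h import *
m=ctrl.camera_model("wrist");m["T"]=np.load("w.npy")
h=ray("",371,166,.074,m);t=ray("",292,193,.119,m);f=ray("",297,181,.069,m);r=ray("",396,25,.075,m);l=ray("",484,138,.066,m)
for n,p in zip("h t f r l".split(),(h,t,f,r,l)):
    d=p-h;print(n,p.round(4),np.hypot(*d).round(4),np.degrees(np.arctan2(d[1],d[0])).round(1))
E
```

```text
h [0.5045 0.209 ] 0.0 0.0
t [0.4898 0.2771] 0.0696 102.2
f [0.4895 0.2763] 0.0689 102.6
r [0.6196 0.1941] 0.116 -7.4
l [0.5293 0.1065] 0.1054 -76.4
```

Request:
carry_out([
  [0.005,-0.021,0.03],
  [0.005,-0.021,0.06],
  [0.005,-0.021,0.09],
  [0.005,-0.021,0.12],
  [0.005,-0.021,0.135],
  [0.005,-0.021,0.146],
  [0.005,-0.021,0.146],
  [0.005,-0.021,0.146],
], twist=[0,0,0,0,0,0,0,0], fingers=[0,0,0,0,0,0,0,0.2])

```text
clock: 2.82
position: [0.4882, 0.2712, 0.1022]
orientation: [3.141, 0.001, -0.001]
contact_force: [-0.0, -0.8, 0.9]
gripper_width: 0.0753
gripper_force: 0.0
```

Request:
carry_out([
  [0,0,0],
  [0,0,0],
  [0,0,0],
  [0,0,0],
  [0,0,0],
  [0,0,0],
  [0,0,0],
  [0,0,0],
], twist=[0,0,0,0,0,0,0,0], fingers=[0.6,0.7,0.8,0.9,1,1,1,1], force=50)

```text
clock: 3.48
position: [0.4903, 0.2769, 0.1048]
orientation: [-3.132, -0.006, -0.002]
contact_force: [-0.3, 10.6, 1.6]
gripper_width: 0.0229
gripper_force: 48.9
```

Request:
carry_out([
  [-0.006,-0.001,0],
  [-0.011,0.001,0],
  [-0.0165,0.003,0],
  [-0.022,0.006,0],
  [-0.027,0.0095,0],
  [-0.0315,0.0135,0],
  [-0.036,0.018,0],
  [-0.04,0.0225,0],
], twist=[0,0,0,0,0,0,0,0], fingers=[1,1,1,1,1,1,1,1])

```text
clock: 4.15
position: [0.4518, 0.2499, 0.1048]
orientation: [-3.14, -0.009, 0.001]
contact_force: [6.1, -0.6, 4.3]
gripper_width: 0.023
gripper_force: 50.5
```

```bash
cat > st.py <<'E'
from h import *
s=ctrl.read_state();p=s['position'][:2];h=np.array([.5045,.209]);d=p-h;a=np.arctan2(d[1],d[0])
print(s['clock'],s['position'].round(4),s['contact_force'].round(1),s['gripper_width'],"r",np.hypot(*d).round(4),"deg",np.degrees(a).round(1))
for k in range(4,41,4):
    b=a+np.radians(k);q=h+.07*np.array([np.cos(b),np.sin(b)])-p;print(round(np.degrees(b),1),q[0].round(4),-q[1].round(4))
E
python3 st.py
```

```text
4.15 [0.4518 0.2499 0.1048] [ 6.1 -0.6  4.3] 0.02297006352519809 r 0.0667 deg 142.2
146.2 -0.0054 0.002
150.2 -0.008 0.0061
154.2 -0.0103 0.0104
158.2 -0.0123 0.0149
162.2 -0.0139 0.0195
166.2 -0.0153 0.0242
170.2 -0.0163 0.029
174.2 -0.0169 0.0338
178.2 -0.0172 0.0387
182.2 -0.0172 0.0436
```

Request:
carry_out([
  [-0.0035,0.003,0],
  [-0.0065,0.007,0],
  [-0.009,0.0115,0],
  [-0.011,0.016,0],
  [-0.0125,0.0205,0],
  [-0.0135,0.025,0],
  [-0.0145,0.0295,0],
  [-0.015,0.0345,0],
], twist=[0,0,0,0,0,0,0,0], fingers=[1,1,1,1,1,1,1,1])

```text
clock: 4.82
position: [0.4402, 0.2219, 0.105]
orientation: [-3.125, -0.017, -0.006]
contact_force: [9.7, 19.5, -5.6]
gripper_width: 0.0223
gripper_force: 50.0
```

```bash
python3 st.py
```

```text
4.8167 [0.4402 0.2219 0.105 ] [ 9.7 19.5 -5.6] 0.022273029401132547 r 0.0656 deg 168.6
172.6 -0.0052 0.0039
176.6 -0.0056 0.0088
180.6 -0.0057 0.0137
184.6 -0.0055 0.0186
188.6 -0.0049 0.0234
192.6 -0.004 0.0282
196.6 -0.0028 0.033
200.6 -0.0013 0.0376
204.6 0.0006 0.0421
208.6 0.0028 0.0465
```

Request:
carry_out([
  [0.001,0.0025,0],
  [0.002,0.005,0],
  [0.002,0.0075,0],
  [0.002,0.01,0],
  [0.002,0.0125,0],
  [0.0025,0.015,0],
  [0.003,0.0165,0],
  [0.003,0.0165,0],
], twist=[0,0,0,0,0,0,0,0], fingers=[1,1,1,1,1,1,1,1])

```text
clock: 5.48
position: [0.4399, 0.1994, 0.1048]
orientation: [-3.139, -0.008, -0.001]
contact_force: [4.5, 2.0, 4.8]
gripper_width: 0.0227
gripper_force: 51.3
```

```bash
sed -i 's/.5045,.209/.509,.209/' st.py; python3 st.py; python3 - <<'E'
from h import *
import cv2
np.save("w.npy",ctrl.camera_model("wrist")["T"]);cv2.imwrite("pics/w2.png",ctrl.grab_frame("wrist"))
cv2.imwrite("pics/s2.png",cv2.resize(ctrl.grab_frame("scene")[190:380,240:500],None,fx=3,fy=3))
E
```

```text
5.4833 [0.4399 0.1994 0.1048] [4.5 2.  4.8] 0.022702999522391073 r 0.0697 deg -172.1
-168.1 0.0006 0.0049
-164.1 0.0017 0.0096
-160.1 0.0032 0.0142
-156.1 0.0051 0.0188
-152.1 0.0072 0.0232
-148.1 0.0096 0.0274
-144.1 0.0124 0.0315
-140.1 0.0154 0.0353
-136.1 0.0186 0.039
-132.1 0.0221 0.0424
```

View pics/w2.png

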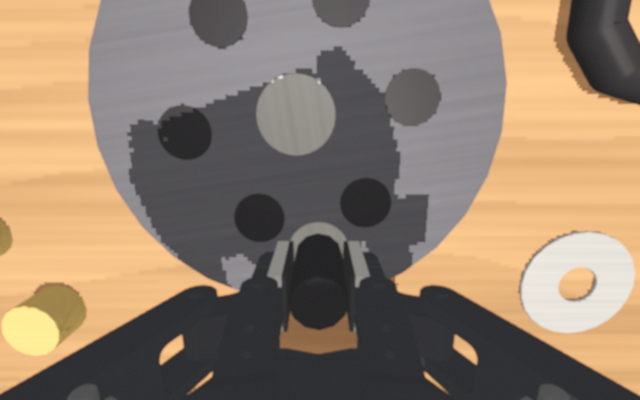

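View pics/s2.png

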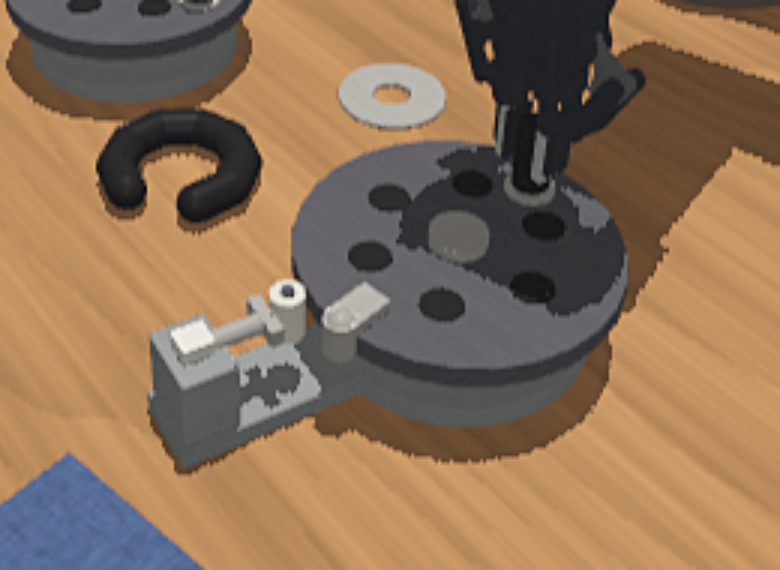

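In the scene crop the lug nose (crop 343,318) is clear of the roller (crop 287,293) on the far side, and the hub is at (460,236). In the wrist view the pads hold the handle, hub at (295,114). I'll quantify the angle.

```bash
python3 - <<'E'
from h import *
A=lambda d:np.degrees(np.arctan2(d[1],d[0])).round(1)
g=lambda u,v,z:ray("scene",240+u/3,190+v/3,z)
h=g(460,236,.074);l=g(343,318,.066)
for z in(.066,.075,.08):
    r=g(287,293,z);print(z,r,A(r-h),"lug",A(l-h),np.hypot(*(l-h)))
l2=g(375,297,.068);print(A(l2-h),"handle ring",A(g(529,190,.069)-h))
m=ctrl.camera_model("wrist");m["T"]=np.load("w.npy")
print(A(ray("",318,240,.069,m)-ray("",295,114,.074,m)))
E
```

```text
0.066 [0.61275443 0.18777775] -14.7 lug 3.8 0.09236215637913464
0.075 [0.61818146 0.19519473] -10.4 lug 3.8 0.09236215637913464
0.08 [0.62119647 0.19931527] -8.1 lug 3.8 0.09236215637913464
4.4 handle ring -171.2
-170.6
```

The lug sits about 12–17° past the roller, inside the window and out of contact with it. I'll release and rise.

Request:
carry_out([
  [0,0,0],
  [0,0,0],
  [0,0,0],
  [0,0,0],
  [0,0,0],
  [0,0,0],
  [0,0,0],
  [0,0,0],
], twist=[0,0,0,0,0,0,0,0], fingers=[0.7,0.6,0.4,0.2,0,0,0,0])

```text
clock: 6.25
position: [0.4362, 0.1985, 0.1021]
orientation: [3.141, 0.0, -0.0]
contact_force: [-0.8, 0.3, 1.3]
gripper_width: 0.0856
gripper_force: 0.0
```

Request:
carry_out([
  [0,0,-0.01],
  [0,0,-0.03],
  [0,0,-0.06],
  [0,0,-0.09],
  [0,0,-0.12],
  [0,0,-0.14],
  [0,0,-0.14],
  [0,0,-0.14],
], twist=[0,0,0,0,0,0,0,0], fingers=[0,0,0,0,0,0,0,0])

```text
clock: 6.92
position: [0.4374, 0.1989, 0.2445]
orientation: [-3.14, -0.004, -0.0]
contact_force: [-0.2, 0.3, -0.8]
gripper_width: 0.0852
gripper_force: 0.0
```

```bash
python3 - <<'E'
from h import *
import cv2
s=ctrl.read_state();print(s['clock'],s['position'],s['contact_force'])
np.save("w.npy",ctrl.camera_model("wrist")["T"]);cv2.imwrite("pics/w3.png",ctrl.grab_frame("wrist"))
E
```

```text
6.9167 [0.43741781 0.19892987 0.24448757] [-0.21846506  0.26993358 -0.76752286]
```

View pics/w3.png

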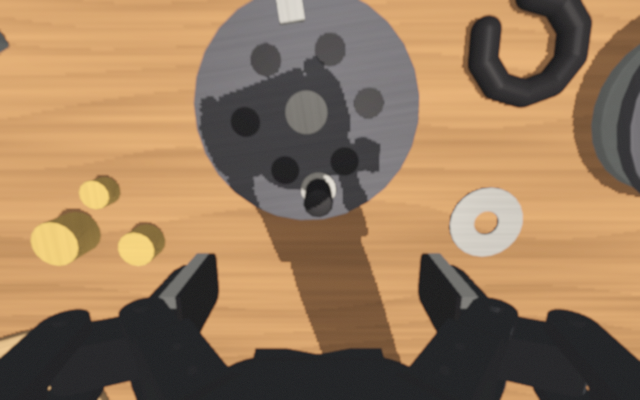

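The wheel has stayed put: hub (306,112), handle foot (318,187), lug (290,8), so the lug is still about 16° past the roller and the gripper is clear.

```bash
python3 -c "
from station import ctrl
print(ctrl.close_job())"
```

```text
the job is handed in; nothing more can be done
None
```

The flywheel is parked with its lug about 16° past the roller (by camera estimate), the handle is released and the gripper clear; I left the plain wheel alone and handed the job in at about 7 s.

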